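# Fit the splined tension cap in a spring gate hinge

## Task

Slide the spring gate hinge along the bench, without lifting it, until the edge of its foot plate butts squarely against the wooden bench stop, so that it cannot skid. Then take the brass splined cap out of the plain aluminium sleeve, set it in the hinge barrel, turn it until its splines mesh, and push it down against the spring until its flange sits fully home on the barrel's rim. Finish while still holding it pressed home, ready for the locking pin to be driven, with the hinge still against the stop and the padlock body, shackle, hinge leaf and locking pin left where they lie.

Things in the scene. Friction and masses are not known exactly. Their poses are not given: they have to be found in the camera images.
- stop_face (a point): wooden bench stop: dark batten 42 x 190 x 26 mm (x, y, z of its frame), screwed to the bench, immovable. The point is the middle of its front face, 13 mm above the bench; x points from that face into the wood (the direction in which the hinge must be slid), y along the face, z up.
- hinge_mouth (a point): spring gate hinge, loose on the bench: dark steel foot plate 80 x 110 x 10 mm (x, y, z) lying flat, with an upright aluminium barrel of 50 mm outer diameter on its middle; 0.67 to 0.97 kg. The point is the centre of the barrel's open rim, on its axis, 68 mm above the plate's underside; x and y are the plate's, z up.
- hinge_edge (a point): the same hinge: middle of the plate's +x edge, 40 mm from the barrel's axis, 5 mm above the plate's underside; axes as the hinge. This straight 110 mm edge is the one to butt against the stop. It starts about 60 to 110 mm short of the stop's face, turned up to 0.25 rad, up to 30 mm sideways. Pushing on the barrel alone may leave it crooked.
- hinge_splines (a point): the same hinge: point on the barrel's axis level with the top of its splines, 3 mm below the rim. In the 36 mm bore six ribs, 6 mm wide, reach in to diameter 23.6 mm, from here 27 mm down. The grooves between them lie at 0, 60, 120, 180, 240 and 300 degrees from the hinge's x axis.
- plunger_top (a point): spring plunger in the barrel: centre of its flat round top, 13 mm below the rim. It meets the foot of the cap's stem and resists with 6 N at first touch, rising to 14 N with the cap fully home, 15 mm lower; the cap rises again if let go.
- cap_head (a point): brass cap, 0.26 to 0.38 kg, 56 mm high: centre of its hexagonal head, 12 mm below the head's top. Head 34 mm across flats, 24 mm high; below it a round flange, diameter 45 mm, 4 mm thick, then the 28 mm splined stem. x points through the middle of a flat (a flat every 60 degrees), z up. It starts upright in the sleeve, at any yaw.
- cap_seat (a point): the same cap: centre of the flange's underside, 28 mm above the foot of the stem, 16 mm below the centre of the head. It coincides with the barrel's rim centre when the cap is fully home, and stands 19 mm above it when the teeth rest unmeshed on the ribs. Axes as the cap.
- cap_teeth (a point): the same cap: on its axis at the lower end of the teeth, 6 mm above the stem's foot. Six teeth, 4.5 mm wide, diameter 32 mm, one below the middle of each flat; below them a plain pilot, diameter 21 mm, chamfered. Meshes when the cap's yaw equals the hinge's or differs by a multiple of 60 degrees (5 degrees of play either way).
- knuckle_c (a point): plain aluminium sleeve (a spare hinge knuckle) in which the cap is parked, stem down, its flange resting on the sleeve's rim; loose, outer diameter 50 mm, bore 35 mm, 40 mm high, 0.13 kg. The point is at its centre, 20 mm above the bench. It may be moved.
- padlock: bronze padlock body lying flat, 44 x 50 x 26 mm; origin at the centre of its underside. To be left alone.
- shackle: steel shackle, a U of 9 mm rod lying flat, about 60 x 40 mm; origin in its middle, on the bench. To be left alone.
- leaf: unfinished steel hinge leaf lying flat, 100 x 60 x 5 mm with 15 mm thick rolled knuckles along its -y edge; origin at the centre of its underside. To be left alone.
- pin: steel locking pin lying flat, 63 mm long, with a square 12 mm head; origin near its middle, on the bench. To be left alone.

How it is judged:
On the way, in this order (a step that is already met when the one before it is completed fails the run):
1. the hinge's plate butts squarely against the bench stop, before the cap goes in (x of hinge_edge in the frame of stop_face above -0.004 m and y of hinge_edge in the frame of stop_face between -0.06 and 0.06 m and angle between the x axis of hinge_edge and the x axis of stop_face, either way round below 0.08 rad and angle between hinge_mouth's own z axis and vertical below 0.04 rad and not (z of cap_seat in the frame of hinge_mouth below 0.011 m and horizontal distance between cap_seat and hinge_mouth below 0.004 m)), for 0.2 s.
2. the cap's splines have meshed in the barrel (z of cap_seat in the frame of hinge_mouth below 0.011 m and horizontal distance between cap_seat and hinge_mouth below 0.004 m), for 0.1 s.
At the end, for the whole second after the job is handed in: Cap flange on the barrel rim (2 mm in height, 3 mm sideways, 0.06 rad), still held down by the gripper (over 3 N finger contact); hinge flat on the bench, its plate edge within 4 mm of the stop face, square within 0.08 rad, its middle within 60 mm of the stop's middle (z of cap_seat in the frame of hinge_mouth between -0.002 and 0.002 m and horizontal distance between cap_seat and hinge_mouth below 0.003 m and angle between the z axis of cap_seat and the z axis of hinge_mouth, either way round below 0.06 rad and contact force between the fingers and cap above 3 N and x of hinge_edge in the frame of stop_face above -0.004 m and y of hinge_edge in the frame of stop_face between -0.06 and 0.06 m and angle between the x axis of hinge_edge and the x axis of stop_face, either way round below 0.08 rad and angle between hinge_mouth's own z axis and vertical below 0.04 rad); the arm keeps its last pose, push and grip.
It fails at once if the hinge is lifted off the bench or tipped (over 12 mm, or 0.2 rad) (height (world z) of hinge_mouth above 0.08 m or angle between hinge_mouth's own z axis and vertical above 0.2 rad).
It fails at once if the padlock body, shackle, hinge leaf or locking pin is moved by more than 20 mm (distance of any of padlock, shackle, leaf, pin from where it was at the start of the episode above 0.02 m).
It also fails if it takes over 64 s, if anything falls off the work surface, if the arm or the gripper's body presses on something with over 40 N, if the wrist force passes 120 N, or if a joint passes its speed limit or range.

## Robot

A 6-joint arm with a two-finger parallel gripper is mounted at the origin on the work surface. World frame = base frame: x ahead of the robot, y to its left, z up, the work surface at z = 0. Lengths are in m, angles in rad, forces in N, time in s.
With the tool pointing down it reaches from about 0.25 to 0.725 m from the base axis. Payload 4 kg.
Tool frame: the origin (TCP) lies between the finger pads; the fingertips stand 8 mm ahead of it and the grasp point (between the pads) lies 11 mm behind it; z points along the fingers, y is the line along which they close (so a half turn about z gives the same grasp; the last joint's range is limited). The gripper opens to 85 mm and grips with 20 to 120 N. Pads are 22 mm wide; open, the fingers measure 114 mm over their backs; the gripper's body (76 mm by 85 mm) begins 54 mm behind the grasp point. The pads swing forward as they close: fully open they stand 13 mm farther back than shut.
Start: joints at [-1.342, 0.241, 0.005, 1.335, 0, 1.571], TCP at [0.113, -0.487, 0.239] pointing down, gripper open.
Joint ranges: [-2.72, 2.72], [-1.05, 1.87], [-1.09, 1.28], [-1.99, 2.15], [-1.42, 1.44], [-3.14, 3.14]. Speed limits (rad/s): [2.79, 2.79, 3.14, 3.14, 3.14, 3.14].

## Interface

Orientations are given as a unit quaternion [x, y, z, w].
In Python, from workcell import status, viewer, bot gives the robot as it stands.
- The arm moves only by the tool servo_tool, never from a script. Its argument "commands" is a list of rows, each a list of 5 numbers: the finger opening in mm, from 0 to 85.4, then the shift along the tool's x, y, z in mm, then the turn about the tool's z in rad. A call has 1 to 20 rows; each row shifts and turns the commanded pose from where the row before left it, along the tool's axes as they then stand; what a row does not reach is not made up. A row lasts 1/8 s, in which the tool goes at most 62.5 mm and 10.7 degrees, less where a joint would pass 70% of its speed; a pose out of reach is approached as far as the arm can. A call is refused whole if a number of a shift passes 62.5 or a number of a turn 0.188, either way. A call with a gripper value outside its range is refused whole. The fingers move at their own pace and stop on an object; the grip force is fixed at half the most. Time passes only in rows, so rows that do not move let the fingers close. It gives the time, the measured TCP pose, the force, the opening and the grip force at its end, in the units of the state.
- status.get_obs(): the state, without advancing time (a new reading comes with each control period).
- viewer.camera(name): name is "scene" or "top" or "wrist"; returns (picture, depth): 400x640x3 uint8, red, green, blue; 400x640 float32, m along the optical axis (not along the pixel's ray), 0 where there is no reading.
- viewer.get_calibration(name): a dict with "camera_matrix" (3x3 intrinsics, pixels), "R" (3x3) and "t" (3): a world point X has camera coordinates R X + t; the wrist camera has in their place "T_tool_cam" (4x4, takes a point from camera to tool coordinates, whose origin is the TCP and whose axes are the flange's). Camera axes: x right, y down, z forward; pixel columns grow to the right and rows downward; lengths in m; the calibration is good to about 2 mm. The wrist camera is an equidistant fisheye: a pixel r from the principal point sees the ray r / f radians off the axis. A picture is of the moment at which its call begins: read the wrist's pose just before it. get_calibration takes no time and is no camera call.
- bot.job_done(): hands the job in; it is judged then, once.
Trained networks look in the newest picture that a camera, given by its name, has taken for a name from the list of things; names that differ only in an ending like _2 or _b are one class to them, and where a whole thing is asked for, a point or a joint stands for the part that bears it (a point fixed in the world has none). Each returns a list of dicts, best first, with "p" (0 to 1); they miss things now and then, are a little off and sometimes report something else, mostly with a low value. They report only what shows in the picture. A call takes as long as a camera call.
- viewer.masks_of(camera, label): "mask" (400x640 bool, what is visible of it) and "pixel" ([row, column] in pixels, amid what is visible of it).
- viewer.spot_point(camera, label): "pixel" ([row, column] in pixels: a listed point, or the origin of a listed thing).
The state is a dict: "clock": time; "joint_pos": joint angles; "joint_vel": joint speeds; "tau": joint torques, N m; "eef_pos": TCP position; "tool_rot": TCP orientation; "ft_force": force on the tool from outside, world axes, zero at the start; "ft_torque": the same for the moment, N m; "grip_width": finger opening in m; "grasp_force": force on a finger pad.
Only numpy, scipy, OpenCV 4.12 (cv2) and the standard library are available. Lean on these libraries where they do the work, as an engineer would, in place of code of your own. Each camera call takes 0.05 s, during which the arm holds its last target. There are 200 camera calls.

## Working session

There is one attempt and no reset: what is moved stays moved. The work goes in short steps, Python scripts to look and compute and a tool call to move; the robot and the scene stay as the last step left them, time stands still between calls to the robot, and variables do not carry over. Pictures are saved under pics/ and viewed, at most 10 in all, crops included, and the job is handed in when it is done.

Besides the shell and the picture viewer there is one more tool, called after "Call:" by a JSON object that holds its "api" and its "payload", one argument or row to a line. servo_tool: Moves the arm, as the interface text tells. Its arguments: {"type":"object","properties":{"commands":{"type":"array"}},"required":["commands"]}

```bash
mkdir -p pics
cat > h.py <<'E'
import numpy as np, cv2
from workcell import status, viewer, bot
from scipy.spatial.transform import Rotation as Ro
def cloud(name):
    im,d=viewer.camera(name); c=viewer.get_calibration(name); K=np.array(c['camera_matrix'])
    v,u=np.mgrid[0:400,0:640]
    P=np.stack([(u-K[0,2])/K[0,0]*d,(v-K[1,2])/K[1,1]*d,d],-1)
    W=(P-np.array(c['t']))@np.array(c['R'])
    W[d==0]=np.nan
    return im,d,W
def ray(name,px,z):
    c=viewer.get_calibration(name);K=np.array(c['camera_matrix']);R=np.array(c['R']);t=np.array(c['t'])
    r=R.T@np.linalg.inv(K)@np.array([px[1],px[0],1.]);o=-R.T@t
    return o+r*(z-o[2])/r[2]
E
python3 - <<'E'
from h import *
print(status.get_obs())
hs=dict(stop_face=.013,hinge_mouth=.068,hinge_edge=.005,cap_head=.084,cap_seat=.068-.0,knuckle_c=.02,padlock=0,shackle=0,leaf=0,pin=0)
for n in ("top","scene"):
    im,d,W=cloud(n); cv2.imwrite(f'pics/{n}.png',im[...,::-1])
    np.savez(f'{n}.npz',im=im,W=W)
    for l,z in hs.items():
        for r in viewer.spot_point(n,l)[:2]: print(n,l,round(r['p'],2),np.round(r['pixel'],1),np.round(ray(n,r['pixel'],z),4))
E
```

```text
{'clock': 0.0, 'joint_pos': array([-1.34201753e+00,  2.41414792e-01,  3.74741468e-03,  1.33518679e+00,
       -1.54871407e-05,  1.57078363e+00]), 'joint_vel': array([ 0.00116885,  0.00190358, -0.00114914, -0.00218152, -0.00016496,
       -0.00033724]), 'tau': array([ 1.01026173e-03, -3.72319043e+01,  2.52408153e+01,  1.68149936e-02,
        1.85698118e-04,  2.38213012e-06]), 'eef_pos': array([ 0.11325378, -0.48638939,  0.23842087]), 'tool_rot': array([ 9.93463413e-01,  1.14146350e-01, -1.25127577e-04, -1.02131322e-03]), 'ft_force': array([0.21233868, 0.5614189 , 0.11687815]), 'ft_torque': array([-0.00559431,  0.0079016 ,  0.00781878]), 'grasp_force': 0.0, 'grip_width': 0.08568729554080942}
top stop_face 0.74 [182.1 334.5] [ 0.6605 -0.1152  0.013 ]
top hinge_mouth 0.72 [240.3 342.5] [ 0.5175 -0.1264  0.068 ]
top hinge_mouth 0.27 [227.7 333.5] [ 0.5454 -0.1067  0.068 ]
top hinge_edge 0.87 [227.3 334.3] [ 0.5518 -0.1142  0.005 ]
top cap_head 0.82 [195.2 194.5] [0.6147 0.1964 0.084 ]
top cap_head 0.64 [197.7 202.6] [0.6092 0.1788 0.084 ]
top cap_seat 0.85 [198.2 194.6] [0.6107 0.2005 0.0
[... 271 characters left out ...]
0.    ]
top leaf 0.27 [240.1 341.5] [ 0.5216 -0.1315  0.    ]
top pin 0.65 [137.1 236.5] [0.7755 0.1253 0.    ]
scene stop_face 0.78 [242.3 318.6] [ 0.6665 -0.1141  0.013 ]
scene stop_face 0.51 [209.  260.5] [ 0.4903 -0.0856  0.013 ]
scene hinge_mouth 0.78 [203.3 259.6] [ 0.5223 -0.1231  0.068 ]
scene hinge_edge 0.96 [226.2 278.2] [ 0.5554 -0.1074  0.005 ]
scene cap_head 0.72 [148.9 367.8] [0.6351 0.1672 0.084 ]
scene cap_seat 0.8 [154.  366.5] [0.6319 0.1677 0.068 ]
scene knuckle_c 0.78 [161.3 371.9] [0.6268 0.2109 0.02  ]
scene padlock 0.55 [149.1 316.1] [0.4534 0.2158 0.    ]
scene shackle 0.68 [301.5 241.7] [ 0.6197 -0.3198 -0.    ]
scene leaf 0.74 [281.6 159.9] [ 0.4447 -0.3631 -0.    ]
```

View pics/top.png

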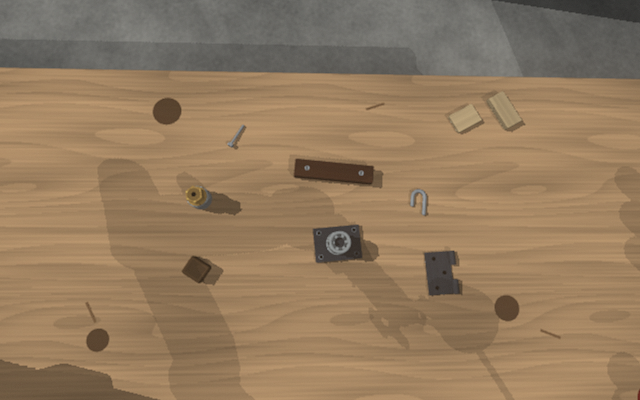

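View pics/scene.png

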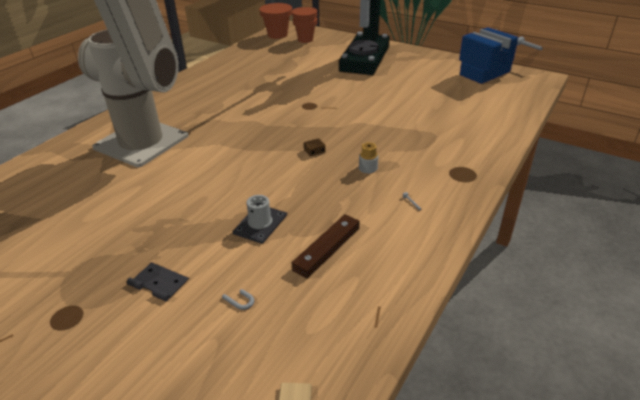

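```bash
cat > m.py <<'E'
import numpy as np,cv2
def rect(P): 
    r=cv2.minAreaRect((P[:,:2]*1000).astype(np.float32)); return np.round(r[0],1),np.round(r[1],1),round(r[2],1)
E
python3 - <<'E'
from m import *
for n in("top","scene"):
    W=np.load(n+'.npz')['W'];x,y,z=W[...,0],W[...,1],W[...,2]
    def sel(c,r,z0,z1):
        with np.errstate(invalid='ignore'): return W[(np.hypot(x-c[0],y-c[1])<r)&(z>z0)&(z<z1)]
    for nm,c,r,z0,z1 in[('rim',(.52,-.124),.04,.06,.075),('plate',(.52,-.124),.085,.005,.016),('stop',(.68,-.115),.12,.02,.032),('caphead',(.612,.194),.05,.075,.12),('all cap',(.612,.194),.05,.03,.12)]:
        P=sel(c,r,z0,z1)
        if len(P)>5: print(n,nm,len(P),np.round(np.median(P,0),4),P[:,2].max().round(4),rect(P), cv2.minEnclosingCircle((P[:,:2]*1000).astype(np.float32)))
E
```

```text
top rim 245 [ 0.5137 -0.119   0.0673] 0.0715 (array([ 513. , -118.8]), array([48.2, 48.4]), 71.5) ((513.5875854492188, -118.75366973876953), 24.82436752319336)
top plate 1175 [ 0.5097 -0.112   0.0103] 0.016 (array([ 514.8, -132.6]), array([ 79.8, 137.8]), 5.4) ((514.923828125, -131.99090576171875), 78.31248474121094)
top stop 1378 [ 0.6846 -0.1108  0.0262] 0.0318 (array([ 685.5, -111.2]), array([189.7,  43.5]), 84.8) ((684.3071899414062, -110.73892211914062), 95.98474884033203)
top all cap 404 [0.6157 0.1987 0.0658] 0.0721 (array([617.1, 202.2]), array([42.3, 47.9]), 43.0) ((618.8009643554688, 203.47337341308594), 24.785675048828125)
scene rim 246 [ 0.5136 -0.1222  0.0657] 0.0705 (array([ 513.2, -120.2]), array([47.9, 50.1]), 36.1) ((513.3068237304688, -119.79315948486328), 25.8508358001709)
scene plate 778 [ 0.529  -0.1438  0.0101] 0.016 (array([ 513.3, -119.1]), array([ 82.2, 114.1]), 5.2) ((514.1519165039062, -120.1744384765625), 66.83570098876953)
scene stop 1333 [ 0.6868 -0.1216  0.0259] 0.0308 (array([ 685.7, -110.8]), array([194.3,  44.3]), 84.8) ((690.1727294921875, -111.49356842041016), 97.70542907714844)
scene all cap 337 [0.6249 0.1931 0.0506] 0.0708 (array([621.3, 200.6]), array([48.7, 44.7]), 58.1) ((619.8035888671875, 201.76736450195312), 25.357913970947266)
```

Pictures: the top view shows the stop at (row 172, col 334), the hinge at (243, 340), the cap in its sleeve at (195, 195), the padlock at (269, 197), the pin at (137, 236), the shackle at (201, 418) and the leaf at (272, 441). The scene view agrees. From depth, the hinge axis is at (0.513, -0.1195) with yaw +5.3°, and the stop yaw is -5.2°. The plate edge is about 110 mm short of the face.

Call:
{"api": "servo_tool", "payload": {
  "commands": [
    [85,39.4,-22.2,0,0],
    [85,39.4,-22.2,0,0],
    [85,39.4,-22.2,0,0],
    [85,39.4,-22.2,0,0],
    [85,39.4,-22.2,0,0],
    [85,39.4,-22.2,0,0],
    [85,39.4,-22.2,0,0],
    [85,39.4,-22.2,0,0],
    [85,39.4,-22.2,0,0],
    [85,39.4,-22.2,0,0],
    [85,39.4,-22.2,0,0],
    [85,39.4,-22.2,0,0],
    [85,0,0,0,0.1365],
    [85,0,0,40,0],
    [85,0,0,40,0],
    [85,0,0,0,0]
  ]
}}

```text
clock: 3.1
eef_pos: [0.5108, -0.1196, 0.1563]
tool_rot: [0.999, 0.046, -0.004, -0.001]
ft_force: [-0.0, -0.0, 0.6]
grip_width: 0.0848
grasp_force: 0.0
```

```bash
cat >> h.py <<'E'
def yaw(o=None):
    o=o or status.get_obs(); X=Ro.from_quat(o['tool_rot']).as_matrix(); return np.arctan2(X[1,0],X[0,0])
def go(target):
    o=status.get_obs(); R=Ro.from_quat(o['tool_rot']).as_matrix()
    print('pos',np.round(o['eef_pos'],4),'yaw',round(yaw(o),4),'tilt',np.round(R[:,2],3),'d_tool mm',np.round(1000*R.T@(np.array(target)-o['eef_pos']),1),'F',np.round(o['ft_force'],1),'t',o['clock'])
E
python3 -c "
from h import *
go([.513,-.1195,.043])"
```

```text
pos [ 0.5108 -0.1196  0.1563] yaw 0.0925 tilt [-0.008  0.002 -1.   ] d_tool mm [  3.    0.4 113.3] F [-0.  -0.   0.6] t 3.1
```

Call:
{"api": "servo_tool", "payload": {
  "commands": [
    [85,2,0,30,0],
    [85,0,0,30,0],
    [85,0,0,30,0],
    [85,0,0,21,0],
    [60,0,0,0,0],
    [60,0,0,0,0],
    [40,0,0,0,0],
    [40,0,0,0,0],
    [40,0,0,0,0],
    [40,0,0,0,0]
  ]
}}

```text
clock: 4.35
eef_pos: [0.5172, -0.1194, 0.0508]
tool_rot: [0.999, 0.046, 0.002, -0.001]
ft_force: [-0.6, 3.0, 6.1]
grip_width: 0.0485
grasp_force: 64.2
```

```bash
python3 -c "
from h import *
go([.513,-.1195,.043]);print(status.get_obs()['grip_width'],status.get_obs()['grasp_force'])"
```

```text
pos [ 0.5172 -0.1194  0.0508] yaw 0.0928 tilt [ 0.004  0.002 -1.   ] d_tool mm [-4.2 -0.2  7.8] F [-0.6  3.   6.1] t 4.35
0.048548325973943596 64.22978639602661
```

Call:
{"api": "servo_tool", "payload": {
  "commands": [
    [40,0,0,-2,0.061],
    [40,0,0,0,0.061],
    [40,0,0,0,0.061],
    [40,0,0,0,0],
    [40,12,0,0,0],
    [40,12,0,0,0],
    [40,12,0,0,0],
    [40,12,0,0,0],
    [40,12,0,0,0],
    [40,12,0,0,0],
    [40,12,0,0,0],
    [40,12,0,0,0],
    [40,0,0,0,0],
    [40,0,0,0,0]
  ]
}}

```text
clock: 6.1
eef_pos: [0.6123, -0.1293, 0.0509]
tool_rot: [0.999, -0.045, 0.001, 0.0]
ft_force: [-0.0, -1.6, 0.9]
grip_width: 0.0485
grasp_force: 64.4
```

```bash
cat > look.py <<'E'
from h import *
from m import rect
import sys
for n in("top","scene"):
    im,d,W=cloud(n);x,y,z=W[...,0],W[...,1],W[...,2]
    np.savez(n+'2.npz',im=im,W=W); cv2.imwrite(f'pics/{n}_{sys.argv[1]}.png',im[...,::-1])
    e=status.get_obs()['eef_pos']
    with np.errstate(invalid='ignore'): P=W[(abs(x-e[0])<.075)&(abs(y-e[1])<.075)&(z>.006)&(z<.014)]
    print(n,len(P),rect(P))
    for l,zz in(('hinge_edge',.005),('hinge_mouth',.068),('stop_face',.013)):
        for r in viewer.spot_point(n,l)[:1]: print(l,round(r['p'],2),np.round(ray(n,r['pixel'],zz),4))
E
python3 look.py a; python3 -c "
from h import *
go([.6227,-.129,.05])"
```

```text
top 207 (array([620.9, -76.2]), array([48.6, 95.1]), 85.2)
scene 830 (array([ 628.3, -136.6]), array([122.4, 120.8]), 80.0)
hinge_edge 0.84 [ 0.6544 -0.1301  0.005 ]
hinge_mouth 0.9 [ 0.6118 -0.1283  0.068 ]
stop_face 0.56 [ 0.6646 -0.1079  0.013 ]
pos [ 0.6122 -0.1292  0.0509] yaw -0.0911 tilt [ 0.003 -0.001 -1.   ] d_tool mm [10.4 -1.2  0.9] F [ 2.8 -2.1  0. ] t 6.5
```

Call:
{"api": "servo_tool", "payload": {
  "commands": [
    [40,4,0,0,0],
    [40,4,0,0,0],
    [40,3,0,0,0],
    [40,2,0,0,0],
    [40,1,0,0,0],
    [40,0,0,0,0]
  ]
}}

```text
clock: 7.25
eef_pos: [0.6188, -0.1295, 0.0511]
tool_rot: [0.999, -0.045, -0.006, -0.0]
ft_force: [-16.1, 0.0, 17.0]
grip_width: 0.0486
grasp_force: 66.1
```

Call:
{"api": "servo_tool", "payload": {
  "commands": [
    [40,2,0,0,0],
    [40,2,0,0,0],
    [40,0,0,0,0]
  ]
}}

```text
clock: 7.62
eef_pos: [0.6228, -0.1297, 0.0512]
tool_rot: [0.999, -0.045, -0.006, -0.0]
ft_force: [-14.9, 0.5, 16.7]
grip_width: 0.0488
grasp_force: 66.1
```

```bash
python3 look.py b
python3 - <<'E'
from h import *
go([.6227,-.129,.05])
for n in("top","scene"):
    f=np.load(n+'2.npz');im,W=f['im'],f['W']
    K=ray
    c=(slice(130,280),slice(250,420)) if n=="top" else (slice(160,300),slice(220,390))
    cv2.imwrite(f'pics/{n}_bc.png',cv2.resize(im[c][...,::-1],None,fx=4,fy=4,interpolation=cv2.INTER_CUBIC))
E
```

```text
top 160 (array([625.8, -81. ]), array([31.6, 85.8]), 89.3)
hinge_mouth 0.6 [ 0.6469 -0.1181  0.068 ]
stop_face 0.82 [ 0.6634 -0.1147  0.013 ]
scene 726 (array([ 641.2, -138.5]), array([126.6, 127.7]), 83.0)
hinge_edge 0.59 [ 0.6588 -0.1307  0.005 ]
hinge_mouth 0.78 [ 0.6235 -0.1279  0.068 ]
stop_face 0.79 [ 0.662  -0.1149  0.013 ]
pos [ 0.6227 -0.1297  0.0511] yaw -0.0909 tilt [-0.012  0.001 -1.   ] d_tool mm [-0.1 -0.7  1.1] F [-15.6  -0.5  17. ] t 8.025
```

View pics/scene_bc.png

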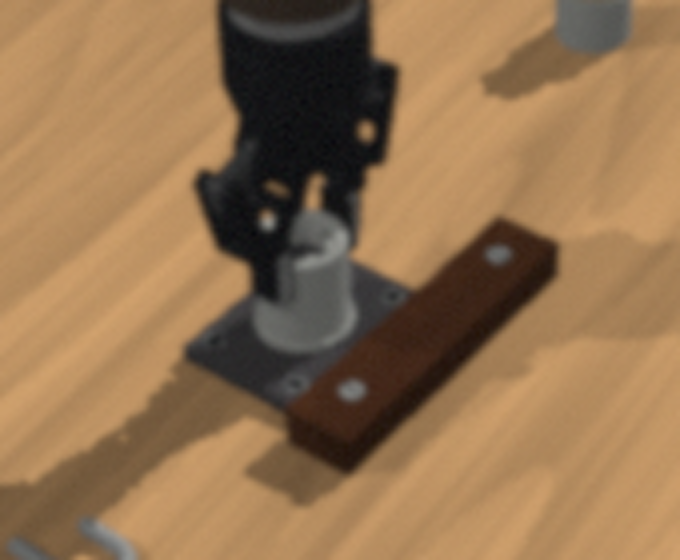

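Call:
{"api": "servo_tool", "payload": {
  "commands": [
    [40,0,0,-3,0],
    [40,2,0,0,0],
    [40,2,0,0,0],
    [40,0,0,0,0]
  ]
}}

```text
clock: 8.52
eef_pos: [0.6274, -0.1298, 0.0516]
tool_rot: [0.999, -0.046, -0.006, -0.001]
ft_force: [-12.0, 2.2, 4.4]
grip_width: 0.0486
grasp_force: 64.8
```

Call:
{"api": "servo_tool", "payload": {
  "commands": [
    [40,2,0,0,0],
    [40,2,0,0,0],
    [40,0,0,0,0]
  ]
}}

```text
clock: 8.9
eef_pos: [0.628, -0.1299, 0.052]
tool_rot: [0.999, -0.046, -0.009, -0.001]
ft_force: [-20.1, 3.0, 12.3]
grip_width: 0.0486
grasp_force: 65.6
```

Call:
{"api": "servo_tool", "payload": {
  "commands": [
    [40,2,0,0,0],
    [40,0,0,0,0],
    [60,-2,0,0,0],
    [85,0,0,0,0],
    [85,0,0,0,0],
    [85,0,0,0,0],
    [85,0,0,-30,0],
    [85,0,0,-40,0],
    [85,0,0,-40,0],
    [85,0,0,-40,0],
    [85,0,-50,0,0],
    [85,0,-50,0,0],
    [85,0,-50,0,0],
    [85,0,-50,0,0],
    [85,0,-50,0,0],
    [85,0,0,0,0]
  ]
}}

```text
clock: 10.9
eef_pos: [0.6505, 0.0467, 0.2073]
tool_rot: [0.999, 0.023, -0.001, -0.029]
ft_force: [-1.1, -0.3, -0.5]
grip_width: 0.0851
grasp_force: 0.0
```

Run:
```python
from h import *
from m import rect
go([.617,.2,.2])
for n in("top","scene"):
    im,d,W=cloud(n);x,y,z=W[...,0],W[...,1],W[...,2]
    np.savez(n+'3.npz',im=im,W=W)
    def sel(c,r,z0,z1):
        with np.errstate(invalid='ignore'): return W[(np.hypot(x-c[0],y-c[1])<r)&(z>z0)&(z<z1)]
    for nm,c,r,z0,z1 in[('rim',(.623,-.128),.04,.06,.075),('plate',(.61,-.128),.09,.006,.016),('caphead',(.617,.2),.04,.06,.075),('flange',(.617,.2),.04,.035,.05)]:
        P=sel(c,r,z0,z1); 
        if nm=='plate': P=P[(P[:,0]<.64)]
        if len(P)>5: print(n,nm,len(P),np.round(np.median(P,0),4),rect(P),np.round(cv2.minEnclosingCircle((P[:,:2]*1000).astype(np.float32))[0],1))
    for l,zz in(('hinge_edge',.005),('hinge_mouth',.068),('stop_face',.013)):
        for r in viewer.spot_point(n,l)[:1]: print(l,round(r['p'],2),np.round(ray(n,r['pixel'],zz),4))
o=status.get_obs(); im,d=viewer.camera('wrist'); cv2.imwrite('pics/w1.png',im[...,::-1]); np.savez('w1.npz',im=im,d=d,p=o['eef_pos'],q=o['tool_rot'])
c=viewer.get_calibration('wrist'); print(c)
for l in('cap_head','hinge_mouth','cap_seat'):
    print(l,[(round(r['p'],2),np.round(r['pixel'],1)) for r in viewer.spot_point('wrist',l)[:2]])
```

```text
pos [0.6505 0.0467 0.2073] yaw 0.046 tilt [-0.003  0.059 -0.998] d_tool mm [ -26.4 -153.9   16.4] F [-1.1 -0.3 -0.5] t 10.9
top rim 245 [ 0.6217 -0.1296  0.0672] (array([ 621.9, -129.4]), array([48. , 48.6]), 45.0) [ 622.7 -129.7]
top plate 762 [ 0.6027 -0.1267  0.0105] (array([ 612.9, -128.5]), array([110. ,  61.7]), 85.1) [ 613.3 -128.4]
hinge_edge 0.82 [ 0.661 -0.133  0.005]
hinge_mouth 0.94 [ 0.6233 -0.1282  0.068 ]
stop_face 0.84 [ 0.6573 -0.1204  0.013 ]
scene rim 280 [ 0.6231 -0.1329  0.0661] (array([ 622.3, -130.5]), array([48.6, 48.8]), 3.0) [ 622.3 -130.1]
scene plate 482 [ 0.6126 -0.1612  0.0101] (array([ 608.5, -130.3]), array([ 62.8, 114.6]), 0.1) [ 615.2 -131.9]
scene caphead 126 [0.6207 0.2015 0.0672] (array([619.1, 205.1]), array([38.8, 37. ]), 89.8) [621.1 204.8]
scene flange 127 [0.6278 0.1901 0.0415] (array([623. , 195.8]), array([48.8, 33.5]), 22.3) [621.1 201.4]
hinge_edge 0.3 [0.7751 0.1223 0.005 ]
hinge_mouth 0.71 [ 0.6267 -0.1294  0.068 ]
stop_face 0.84 [ 0.6678 -0.1122  0.013 ]
{'camera_matrix': array([[309.70691629,   0.        , 322.52152958],
       [  0.        , 309.70691629, 198.62605498],
       [  0.        ,   0.        ,   1.        ]]), 'T_tool_cam': array([[-5.40093616e-04, -9.56724888e-01, -2.90993465e-01,
         7.34409249e-02],
       [ 9.99999788e-01, -6.22277010e-04,  1.89881929e-04,
         1.98160182e-04],
       [-3.62743311e-04, -2.90993301e-01,  9.56725022e-01,
        -1.33936998e-01],
       [ 0.00000000e+00,  0.00000000e+00,  0.00000000e+00,
         1.00000000e+00]])}
cap_head [(0.68, array([206.5, 180.9]))]
hinge_mouth [(0.97, array([226.2, 496.2]))]
cap_seat [(0.8, array([204.2, 185.9]))]
```

View pics/w1.png

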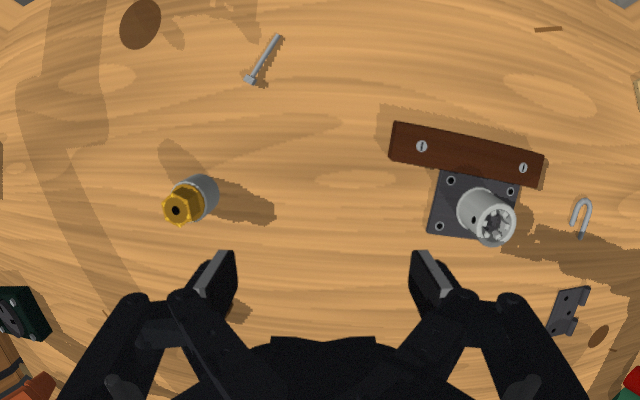

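Wrist view: the cap head is at about (208, 180), still in its sleeve. The hinge's plate lies flush against the stop, and its barrel mouth is at (226, 496).

Call:
{"api": "servo_tool", "payload": {
  "commands": [
    [85,0,0,0,0],
    [85,0,0,0,0]
  ]
}}

```text
clock: 11.75
eef_pos: [0.6503, 0.0447, 0.2072]
tool_rot: [0.999, 0.022, -0.001, -0.029]
ft_force: [0.4, -0.3, -0.3]
grip_width: 0.085
grasp_force: 0.0
```

```bash
python3 -c "
from h import *
go([.61,.203,.2]);print(status.get_obs()['joint_pos'])"
```

```text
pos [0.6503 0.0447 0.2072] yaw 0.0431 tilt [-0.003  0.059 -0.998] d_tool mm [ -33.4 -159.1   16.6] F [ 0.4 -0.3 -0.3] t 11.75
[0.04208171 0.56514545 0.40707165 1.41372061 0.05873284 3.1405716 ]
```

Call:
{"api": "servo_tool", "payload": {
  "commands": [
    [85,0,0,0,-0.15],
    [85,0,0,0,-0.15],
    [85,0,0,0,-0.15],
    [85,0,0,0,-0.15],
    [85,0,0,0,0],
    [85,0,0,0,0]
  ]
}}

```text
clock: 12.5
eef_pos: [0.6503, 0.0448, 0.2072]
tool_rot: [0.949, 0.315, 0.008, -0.028]
ft_force: [0.1, -0.7, -0.2]
grip_width: 0.085
grasp_force: 0.0
```

```bash
python3 -c "
from h import *
go([.60,.195,.2])"
```

```text
pos [0.6503 0.0448 0.2072] yaw 0.6402 tilt [-0.003  0.059 -0.998] d_tool mm [  49.2 -149.9   16.1] F [ 0.1 -0.7 -0.2] t 12.5
```

Call:
{"api": "servo_tool", "payload": {
  "commands": [
    [85,0,0,0,-0.186],
    [85,0,0,0,-0.186],
    [85,0,0,0,-0.186],
    [85,0,0,0,-0.186],
    [85,0,0,0,-0.186],
    [85,0,0,0,-0.186],
    [85,0,0,0,-0.186],
    [85,0,0,0,-0.186],
    [85,0,0,0,-0.186],
    [85,0,0,0,-0.186],
    [85,0,0,0,-0.186],
    [85,0,0,0,-0.186],
    [85,0,0,0,-0.186],
    [85,0,0,0,-0.186],
    [85,0,0,0,-0.186],
    [85,0,0,0,-0.186],
    [85,0,0,0,-0.186],
    [85,0,0,0,-0.186],
    [85,0,0,0,-0.186],
    [85,0,0,0,-0.186]
  ]
}}

```text
clock: 15.0
eef_pos: [0.6502, 0.0448, 0.2072]
tool_rot: [-0.575, 0.818, 0.025, 0.015]
ft_force: [0.1, 0.5, 0.4]
grip_width: 0.0852
grasp_force: 0.0
```

Call:
{"api": "servo_tool", "payload": {
  "commands": [
    [85,0,0,0,-0.186],
    [85,0,0,0,-0.186],
    [85,0,0,0,-0.186],
    [85,0,0,0,-0.186],
    [85,0,0,0,-0.186],
    [85,0,0,0,-0.186],
    [85,0,0,0,-0.186],
    [85,0,0,0,-0.186],
    [85,0,0,0,-0.186],
    [85,0,0,0,-0.186],
    [85,0,0,0,-0.08],
    [85,0,0,0,0]
  ]
}}

```text
clock: 16.5
eef_pos: [0.6503, 0.0447, 0.2072]
tool_rot: [1.0, 0.009, -0.001, -0.029]
ft_force: [0.5, 0.2, 0.1]
grip_width: 0.0851
grasp_force: 0.0
```

```bash
python3 -c "
from h import *
go([.6503,.0248,.2072]);print(status.get_obs()['joint_pos'])"
```

```text
pos [0.6503 0.0447 0.2072] yaw 0.0178 tilt [-0.003  0.059 -0.998] d_tool mm [-0.3 19.9 -1.2] F [0.5 0.2 0.1] t 16.5
[ 0.04209818  0.56517753  0.40712001  1.41374764  0.05868785 -3.11725308]
```

Call:
{"api": "servo_tool", "payload": {
  "commands": [
    [85,0,40,0,0],
    [85,0,40,0,0],
    [85,0,0,0,0]
  ]
}}

```text
clock: 16.88
eef_pos: [0.6514, -0.0096, 0.2026]
tool_rot: [1.0, -0.017, -0.001, -0.018]
ft_force: [1.0, -0.4, 0.2]
grip_width: 0.0852
grasp_force: 0.0
```

```bash
python3 -c "
from h import *
go([.6503,.0248,.2072]);print(status.get_obs()['joint_pos'])"
```

```text
pos [ 0.6514 -0.0096  0.2026] yaw -0.0337 tilt [-0.002  0.037 -0.999] d_tool mm [ -2.3 -34.5  -3.4] F [ 1.  -0.4  0.2] t 16.875
[-0.03145839  0.56789367  0.40055765  1.40644927  0.03675385 -3.13933727]
```

Call:
{"api": "servo_tool", "payload": {
  "commands": [
    [85,0,40,0,0],
    [85,0,40,0,0],
    [85,0,0,0,0]
  ]
}}

```text
clock: 17.25
eef_pos: [0.6502, -0.0571, 0.2002]
tool_rot: [0.999, -0.047, -0.001, -0.005]
ft_force: [-0.7, 0.6, -0.1]
grip_width: 0.0851
grasp_force: 0.0
```

```bash
python3 -c "
from h import *
go([.6503,.0248,.2072]);print(status.get_obs()['joint_pos'])"
```

```text
pos [ 0.6502 -0.0571  0.2002] yaw -0.0933 tilt [-0.002  0.01  -1.   ] d_tool mm [ -7.5 -81.6  -6.1] F [-0.7  0.6 -0.1] t 17.25
[-0.09207281  0.57157373  0.40121856  1.40371772  0.00999754 -3.14040301]
```

Call:
{"api": "servo_tool", "payload": {
  "commands": [
    [85,0,30,0,0],
    [85,0,0,0,0],
    [85,0,0,0,0.173],
    [85,0,0,0,0.173],
    [85,0,0,0,0.173],
    [85,0,0,0,0]
  ]
}}

```text
clock: 18.0
eef_pos: [0.6491, -0.0722, 0.2001]
tool_rot: [0.951, -0.309, -0.002, -0.0]
ft_force: [-0.6, 0.5, -0.3]
grip_width: 0.0855
grasp_force: 0.0
```

```bash
python3 -c "
from h import *
go([.57,.17,.2]);print(status.get_obs()['joint_pos'])"
```

```text
pos [ 0.6491 -0.0722  0.2001] yaw -0.6291 tilt [-0.003  0.001 -1.   ] d_tool mm [-206.4 -149.3    0.6] F [-0.6  0.5 -0.3] t 18.0
[-1.11058259e-01  5.72398696e-01  4.02389120e-01  1.40383277e+00
  7.58844075e-04 -2.62359751e+00]
```

```bash
python3 -c "
from h import *
go([.619,.203,.2])"
```

```text
pos [ 0.6491 -0.0722  0.2001] yaw -0.6291 tilt [-0.003  0.001 -1.   ] d_tool mm [-186.2 -204.8    0.5] F [-0.6  0.5 -0.3] t 18.0
```

Call:
{"api": "servo_tool", "payload": {
  "commands": [
    [85,-31,-34.1,0,0],
    [85,-31,-34.1,0,0],
    [85,-31,-34.1,0,0],
    [85,-31,-34.1,0,0],
    [85,-31,-34.1,0,0],
    [85,-31,-34.1,0,0],
    [85,0,0,0,0],
    [85,0,0,0,0]
  ]
}}

```text
clock: 19.0
eef_pos: [0.6196, 0.2025, 0.2003]
tool_rot: [0.951, -0.309, -0.002, 0.0]
ft_force: [1.0, 0.7, 0.6]
grip_width: 0.0848
grasp_force: 0.0
```

```bash
cat > w.py <<'E'
from h import *
import sys
o=status.get_obs(); im,d=viewer.camera('wrist'); c=viewer.get_calibration('wrist')
R=Ro.from_quat(o['tool_rot']).as_matrix();T=np.array(c['T_tool_cam']);K=np.array(c['camera_matrix'])
def unproj(px,z):
    u,v=px[1]-K[0,2],px[0]-K[1,2];r=np.hypot(u,v);th=r/K[0,0]
    k=np.array([u/r*np.sin(th),v/r*np.sin(th),np.cos(th)]) if r>0 else np.array([0,0,1.])
    w=R@T[:3,:3]@k; p=R@T[:3,3]+o['eef_pos']; return p+w*(z-p[2])/w[2]
def rectify(cx,cy,z,half=.05,s=.00025):
    # orthographic-ish top view of plane z, rows: +x up, cols: +y left
    n=int(2*half/s); i,j=np.mgrid[0:n,0:n]
    X=np.stack([cx+half-i*s,cy+half-j*s,np.full(i.shape,z)],-1)
    P=((X-o['eef_pos'])@R-T[:3,3])@T[:3,:3]
    rr=np.hypot(P[...,0],P[...,1]);th=np.arctan2(rr,P[...,2]);f=K[0,0]*th/np.maximum(rr,1e-9)
    return cv2.remap(im,(K[0,2]+f*P[...,0]).astype(np.float32),(K[1,2]+f*P[...,1]).astype(np.float32),cv2.INTER_CUBIC)
E
python3 - <<'E'
from w import *
go([.619,.203,.2])
g=rectify(.619,.203,.068); cv2.imwrite('pics/cap_rect.png',g[...,::-1]); np.save('g.npy',g)
for l,z in(('cap_head',.056),('cap_seat',.04)):
    for r in viewer.spot_point('wrist',l)[:1]: print(l,round(r['p'],2),r['pixel'],np.round(unproj(r['pixel'],z),4))
for m in viewer.masks_of('wrist','cap_head')[:1]: print(m['p'],m['pixel'],m['mask'].sum())
E
```

```text
pos [0.6198 0.2017 0.2004] yaw -0.6309 tilt [-0.003  0.    -1.   ] d_tool mm [-1.4 -0.6  0.4] F [-0.7  0.3  0.2] t 19.05
cap_head 0.58 [188.5, 320.7] [0.6189 0.204  0.056 ]
cap_seat 0.63 [185.5, 320.1] [0.6183 0.2052 0.04  ]
0.74 [186.6, 319.4] 1715
```

View pics/cap_rect.png

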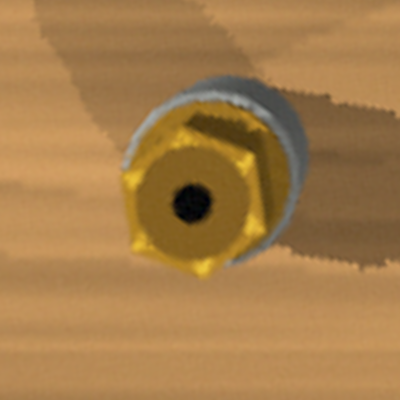

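The rectified crop shows the hex head with its axis hole at about (203, 191). Its corners are near 8° modulo 60°, so the cap yaw is about -22° modulo 60°. The flats match a tool yaw of about -0.904.

Call:
{"api": "servo_tool", "payload": {
  "commands": [
    [85,0,0,0,0.137],
    [85,0,0,0,0.136],
    [85,-3.2,-0.8,0,0],
    [85,0,0,40,0],
    [85,0,0,40,0],
    [85,0,0,35,0],
    [85,0,0,25,0],
    [85,0,0,0,0],
    [85,0,0,0,0]
  ]
}}

```text
clock: 20.32
eef_pos: [0.6188, 0.2056, 0.0617]
tool_rot: [0.9, -0.437, -0.001, -0.0]
ft_force: [-0.1, 0.6, 0.2]
grip_width: 0.0848
grasp_force: 0.0
```

```bash
python3 -c "
from h import *
go([.6185,.2047,.055])"
```

```text
pos [0.6188 0.2056 0.0617] yaw -0.9039 tilt [-0.001  0.001 -1.   ] d_tool mm [0.5 0.8 6.7] F [-0.1  0.6  0.2] t 20.325
```

Call:
{"api": "servo_tool", "payload": {
  "commands": [
    [85,0,0.8,6,0],
    [60,0,0,0,0],
    [45,0,0,0,0],
    [35,0,0,0,0],
    [30,0,0,0,0],
    [28,0,0,0,0],
    [25,0,0,0,0],
    [25,0,0,0,0],
    [25,0,0,0,0]
  ]
}}

```text
clock: 21.45
eef_pos: [0.6181, 0.2055, 0.0552]
tool_rot: [0.899, -0.437, -0.001, -0.001]
ft_force: [2.3, 1.9, 5.9]
grip_width: 0.0327
grasp_force: 61.7
```

```bash
python3 -c "
from h import *
go([.6185,.2047,.055]);print(status.get_obs()['grip_width'])"
```

```text
pos [0.6181 0.2055 0.0552] yaw -0.9045 tilt [-0.001  0.002 -1.   ] d_tool mm [0.9 0.2 0.2] F [2.3 1.9 5.9] t 21.45
0.03272220004379088
```

Call:
{"api": "servo_tool", "payload": {
  "commands": [
    [25,0,0,-15,0],
    [25,0,0,-20,0],
    [25,0,0,-30,0],
    [25,0,0,-35,0],
    [25,0,0,-30,0],
    [25,0,0,0,-0.145],
    [25,0,0,0,-0.146],
    [25,0,0,0,0],
    [25,0,0,0,0]
  ]
}}

```text
clock: 22.58
eef_pos: [0.6169, 0.2044, 0.1835]
tool_rot: [0.953, -0.303, -0.003, 0.001]
ft_force: [-0.1, -0.4, -3.7]
grip_width: 0.0333
grasp_force: 60.9
```

Run:
```python
from h import *
go([.6225,-.130,.185]);print(status.get_obs()['grip_width'])
im,d,W=cloud('scene')
for l in('cap_head','cap_seat','knuckle_c'):
    for r in viewer.spot_point('scene',l)[:1]:
        p=np.round(r['pixel']).astype(int); print(l,round(r['p'],2),p,W[p[0],p[1]])
```

```text
pos [0.6169 0.2044 0.1835] yaw -0.6158 tilt [-0.005 -0.    -1.   ] d_tool mm [197.7 269.8  -1.4] F [-0.1 -0.4 -3.7] t 22.575
0.0332598122530204
cap_head 0.52 [106 369] [0.62217592 0.19014397 0.18640368]
cap_seat 0.71 [108 370] [0.6248007  0.19058141 0.18163542]
knuckle_c 0.83 [161 369] [0.63022497 0.18687842 0.03582202]
```

Call:
{"api": "servo_tool", "payload": {
  "commands": [
    [25,12.8,27,0,0],
    [25,12.8,27,0,0],
    [25,12.8,27,0,0],
    [25,12.8,27,0,0],
    [25,12.8,27,0,0],
    [25,12.8,27,0,0],
    [25,12.8,27,0,0],
    [25,12.8,27,0,0],
    [25,12.8,27,0,0],
    [25,12.8,27,0,0],
    [25,0,0,0,0],
    [25,0,0,0,0]
  ]
}}

```text
clock: 24.28
eef_pos: [0.5669, -0.0894, 0.1844]
tool_rot: [0.953, -0.302, -0.002, -0.0]
ft_force: [-0.3, 0.3, -3.7]
grip_width: 0.0325
grasp_force: 61.0
```

Run:
```python
from w import *
go([.6225,-.130,.185])
g=rectify(.6225,-.130,.068); cv2.imwrite('pics/hinge_rect.png',g[...,::-1]); cv2.imwrite('pics/w2.png',im[...,::-1])
for l,z in(('hinge_mouth',.068),('hinge_splines',.065)):
    for r in viewer.spot_point('wrist',l)[:1]: print(l,round(r['p'],2),r['pixel'],np.round(unproj(r['pixel'],z),4))
t=np.vstack([np.hstack([g]),cv2.resize(im[200:400,160:480],(400,250))]); cv2.imwrite('pics/comb.png',cv2.resize(t,None,fx=.92,fy=.92)[...,::-1])
```

```text
pos [ 0.567  -0.089   0.1844] yaw -0.6133 tilt [-0.003  0.001 -1.   ] d_tool mm [69.   1.6 -0.8] F [-0.9  0.5 -3.5] t 24.325
hinge_mouth 0.88 [113.9, 322.2] [ 0.6222 -0.1289  0.068 ]
hinge_splines 0.93 [113.8, 326.2] [ 0.6204 -0.1316  0.065 ]
```

View pics/comb.png

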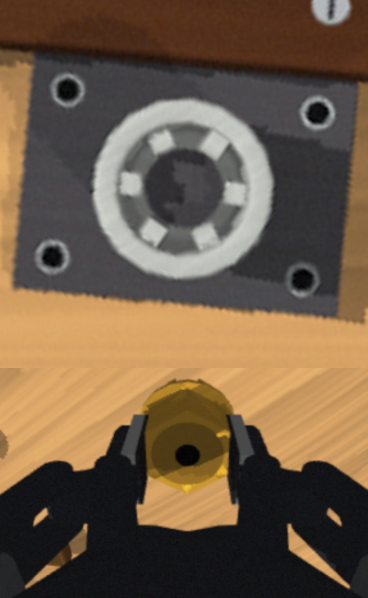

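The crop shows the ring with its axis at about (.6217, -.1298) and grooves at about -4.8° modulo 60°. The cap's axis hole is at wrist pixel (276, 323), between the pads.

Run:
```python
from w import *
g=cv2.cvtColor(im,cv2.COLOR_RGB2GRAY)[260:292,306:340]; m=g<40
v,u=np.nonzero(m); print(m.sum(),v.mean()+260,u.mean()+306)
p=unproj((v.mean()+260,u.mean()+306),o['eef_pos'][2]+.013); print('cap axis in tool',1000*(R.T@(p-o['eef_pos'])))
go([.6218,-.1297,.15])
```

```text
325 275.45846153846156 322.5446153846154
cap axis in tool [  0.66943452   0.50959288 -13.00164703]
pos [ 0.5671 -0.0887  0.1843] yaw -0.6123 tilt [-0.003  0.001 -1.   ] d_tool mm [68.5  2.1 34.1] F [-0.5 -0.4 -3.3] t 24.475
```

Call:
{"api": "servo_tool", "payload": {
  "commands": [
    [25,17,0.5,0,0],
    [25,17,0.5,0,0],
    [25,17,0.5,0,0],
    [25,16.7,0.3,0,0],
    [25,0,0,25,-0.004],
    [25,0,0,25,0],
    [25,0,0,17,0],
    [25,0,0,0,0],
    [25,0,0,0,0]
  ]
}}

```text
clock: 25.6
eef_pos: [0.6217, -0.1296, 0.1179]
tool_rot: [0.954, -0.3, -0.001, -0.0]
ft_force: [-0.1, 0.4, -2.3]
grip_width: 0.0328
grasp_force: 61.0
```

Run:
```python
from w import *
d=R[:,0]*.0008+R[:,1]*.0003
go(np.array([.6218,-.1297,.105])-d)
```

```text
pos [ 0.6219 -0.1298  0.1183] yaw -0.6091 tilt [-0.001  0.    -1.   ] d_tool mm [-0.9 -0.3 13.3] F [ 0.2 -0.7 -3.5] t 25.65
```

Call:
{"api": "servo_tool", "payload": {
  "commands": [
    [25,-0.9,-0.3,4,0],
    [25,0,0,4,0],
    [25,0,0,4,0],
    [25,0,0,3,0],
    [25,0,0,0,0],
    [25,0,0,0,0]
  ]
}}

```text
clock: 26.4
eef_pos: [0.6205, -0.1292, 0.1022]
tool_rot: [0.954, -0.3, -0.002, 0.0]
ft_force: [0.3, -0.0, -2.8]
grip_width: 0.0326
grasp_force: 61.0
```

Call:
{"api": "servo_tool", "payload": {
  "commands": [
    [25,0,0,2,0],
    [25,0,0,2,0],
    [25,0,0,2,0],
    [25,0,0,0,0]
  ]
}}

```text
clock: 26.9
eef_pos: [0.6205, -0.1292, 0.097]
tool_rot: [0.954, -0.3, -0.001, 0.0]
ft_force: [-1.9, -0.5, 4.1]
grip_width: 0.033
grasp_force: 61.8
```

Call:
{"api": "servo_tool", "payload": {
  "commands": [
    [25,0,0,2,0],
    [25,0,0,2,0],
    [25,0,0,2,0],
    [25,0,0,2,0],
    [25,0,0,0,0]
  ]
}}

```text
clock: 27.52
eef_pos: [0.6206, -0.1292, 0.0889]
tool_rot: [0.954, -0.3, -0.001, 0.0]
ft_force: [-3.1, 1.4, 7.4]
grip_width: 0.0331
grasp_force: 62.3
```

Call:
{"api": "servo_tool", "payload": {
  "commands": [
    [25,0,0,2,0],
    [25,0,0,2,0],
    [25,0,0,2,0],
    [25,0,0,1,0],
    [25,0,0,0,0]
  ]
}}

```text
clock: 28.15
eef_pos: [0.6207, -0.1293, 0.0832]
tool_rot: [0.954, -0.3, -0.001, 0.0]
ft_force: [-5.2, 1.4, 11.4]
grip_width: 0.0326
grasp_force: 62.9
```

Call:
{"api": "servo_tool", "payload": {
  "commands": [
    [25,0,0,2,0],
    [25,0,0,2,0],
    [25,0,0,1,0],
    [25,0,0,0,0],
    [25,0,0,0,0]
  ]
}}

```text
clock: 28.78
eef_pos: [0.6207, -0.1293, 0.083]
tool_rot: [0.954, -0.3, 0.001, 0.0]
ft_force: [-14.0, 3.3, 34.2]
grip_width: 0.0329
grasp_force: 65.8
```

Run:
```python
from h import *
go([.6207,-.1293,.083])
for n in('top','scene'):
    im,d,W=cloud(n);x,y,z=W[...,0],W[...,1],W[...,2]
    with np.errstate(invalid='ignore'): P=W[(abs(x-.605)<.05)&(abs(y+.13)<.075)&(z>.006)&(z<.014)&(x<.62)]
    for l,zz in(('hinge_edge',.005),('cap_seat',.068),('cap_head',.084)):
        for r in viewer.spot_point(n,l)[:1]: print(n,l,round(r['p'],2),np.round(ray(n,r['pixel'],zz),4))
    c=(slice(130,280),slice(250,420)) if n=="top" else (slice(160,270),slice(240,380))
    cv2.imwrite(f'pics/{n}_f.png',cv2.resize(im[c][...,::-1],None,fx=5 if n!='top' else 4,fy=5 if n!='top' else 4,interpolation=cv2.INTER_CUBIC))
```

```text
pos [ 0.6207 -0.1293  0.083 ] yaw -0.6096 tilt [ 0.001 -0.    -1.   ] d_tool mm [ 0.  0. -0.] F [-14.    3.3  34.2] t 28.775
top hinge_edge 0.92 [ 0.6628 -0.1313  0.005 ]
scene hinge_edge 0.75 [ 0.6664 -0.1241  0.005 ]
scene cap_seat 0.82 [ 0.6175 -0.1243  0.068 ]
scene cap_head 0.63 [ 0.6246 -0.1353  0.084 ]
```

View pics/scene_f.png

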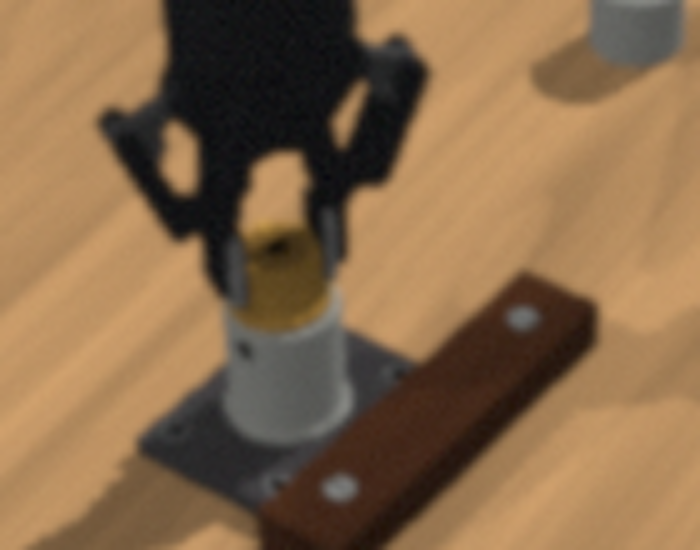

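The flange sits on the barrel's rim: the TCP stalled at the predicted 0.083 m with 34 N of push. The plate is still flush with the stop.

```bash
python3 -c "
from workcell import bot; print(bot.job_done())"
```

```text
the job is handed in; nothing more can be done
None
```

The job is handed in but its verdict was not shown to me: the hinge is butted squarely against the stop, and the brass cap is meshed and held pressed fully home (34 N push) at about 29 s of the 64 s allowed.

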